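# Hook a tape roll out of a UPS battery bay

## Task

A roll of insulating tape has fallen to the bottom of the empty battery bay of the tilted, opened UPS. Take the long-reach hook from the tool rack, fish the roll out of the bay with it (never with the fingers), set the roll down in the parts tray without dropping it, and hang the hook back upright, fully down in the same slot of the rack. Leave the battery, multimeter and phone where they are.

Things in the scene. Friction and masses are not known exactly. Their poses are not given: they have to be found in the camera images.
- hook_grip (a point): Long-reach hook, 90 g: wooden handle 80 mm long, section 26 mm (its y) by 22 mm (its x), on a straight 6 mm steel shaft. Point on the handle's axis where to grip it, 45 mm above the handle's lower end, 35 mm below its top. z runs along the shaft from bend to handle (up as it hangs), y is the way the toe points.
- hook_bend (a point): Centre of the 6 mm rod at the hook's bottom bend, 132 mm below the handle's lower end, 177 mm below hook_grip; same axes. From here the toe runs to y 21, z 3 mm, then turns up to its tip at y 26, z 12 mm (centre line, rod radius 3 mm).
- rack: Fixed steel tool rack 180 mm wide (y), 3 mm top plate, upper face 165 mm up; its front (-x) faces the UPS. Origin on the table under the hook's seat. Slot for the shaft: 14 mm wide, open at the -x edge 35 mm before the seat, ending 7 mm beyond it. To free the hook lift it, then draw it out along -x; hang it back likewise. Fixed screwdrivers 19 mm thick stand 70 mm either side, to 76 mm above the plate.
- rack_seat (a point): The hook's seat: upper face of the rack's plate, on the slot's centre line; axes as rack. The handle's lower end stands here, between two cheeks 8 mm high and 32 mm apart (y) that run from x -20 to +14 mm; its toe points to the rack's +y.
- ups: Fixed opened UPS, off-white, 201 mm wide (y), tipped 35 deg about y on a wedge stand, top open and leaning to its -x (the robot's right). Origin on the table, z vertical. Battery bay: the empty well at its -y end, 80 mm wide (y), 98 mm along e = (0.819, 0, 0.574), 140 mm deep along d = (-0.574, 0, 0.819), which points out of the mouth. Rims lie in one plane square to d and nothing rises above it; walls 3 mm.
- bay_floor (a point): Centre of the battery bay's floor (axes as ups). The bay's walls are 40 mm either way along y and 49 mm either way along e (e, d: see ups; the lower corner is at -e).
- bay_mouth (a point): Centre of the bay's mouth, in the plane of the rims, 140 mm from bay_floor along d (axes as ups). Rims: 40 mm either way along y, 49 mm along e.
- roll_center (a point): Centre of the loose roll of black insulating tape with cardboard core: 65 mm outside, 38 mm hole, 18 mm wide, about 70 g; its own y is the hole's axis. Stands on edge at the bottom of the bay against floor and near wall (centre 32.5 mm from each), hole along the bay's y, nearer the bay's +y wall; 43 to 53 mm is free on its -y side, 9 to 19 mm on its +y side.
- tray: Fixed plain metal parts tray, open on top, 180 mm (x) by 150 mm (y), 35 mm high, walls and floor 4 mm; origin at the centre of its underside, z up.
- battery: Bystander: new black sealed battery, 151 x 65 x 94 mm, standing beyond the UPS; origin at the centre of its underside.
- multimeter: Bystander: black multimeter lying on its back, 155 x 75 x 44 mm, beyond the UPS; origin at the centre of its underside.
- phone: Bystander: black phone lying flat, 160 x 75 x 9 mm, beyond the tray; origin at the centre of its underside.
Things that resemble listed ones, but are neither listed nor needed, are in the scene too. Of the things like the part that bears roll_center, leave any that is purple; of the rest the larger one is meant. Of the things shaped like the part that bears hook_grip, the wooden one is meant.

How it is judged:
By the outcome, as a careful person would: the job done as asked, in the order asked, and still so for the second after the job is handed in, with the robot touching nothing.
It also fails if it takes over 70 s, if anything falls off the work surface, if the arm or the gripper's body presses on something with over 40 N, if the wrist force passes 120 N, or if a joint passes its speed limit or range.

## Robot

A 6-joint arm with a two-finger parallel gripper is mounted at the origin on the work surface. World frame = base frame: x ahead of the robot, y to its left, z up, the work surface at z = 0. Lengths are in m, angles in rad, forces in N, time in s.
With the tool pointing down it reaches from about 0.425 to 0.95 m from the base axis. Payload 14.7 kg.
Tool frame: the origin (TCP) lies between the finger pads; the fingertips stand 8 mm ahead of it and the grasp point (between the pads) lies 11 mm behind it (env.tip_extent is the distance from the TCP to the fingertips, in m); z points along the fingers, y is the direction in which the jaws open and shut (so a half turn about z gives the same grasp; the last joint's range is limited). The gripper opens to 85 mm and grips with 20 to 120 N. Pads are 22 mm wide; open, the fingers measure 114 mm over their backs; the gripper's body (76 mm by 85 mm) begins 54 mm behind the grasp point. The pads swing forward as they close: fully open they stand 13 mm farther back than shut.
Start: joints at [1.151, 0.48, 1.596, -0, 1.065, -0.047], TCP at [0.237, 0.605, 0.239] pointing down, gripper open.
Joint ranges: [-2.75, 2.75], [-0.82, 2.05], [0.23, 2.67], [-1.56, 4.7], [0.09, 2.69], [-2.92, 2.92]. Speed limits (rad/s): [1.89, 1.89, 2.39, 3.01, 3.01, 3.01].

## Interface

Orientations are given as a unit quaternion [w, x, y, z].
In Python, from cell import env, imaging gives the robot as it stands.
- The arm moves only by the tool step_arm, never from a script. Its argument "moves" is one flat list of numbers, 5 for each row, row after row: the finger opening in mm, from 0 to 85.4, then the shift along the tool's x, y, z in units of 30 mm (1.0 is 30 mm), then the turn about the tool's z in units of 5 degrees (1.0 is 5 degrees). In form: [claw, x, y, z, yaw, claw, x, y, z, yaw, ...]. A call has 1 to 12 rows; each row is the pose to reach, as a shift and turn from the pose commanded when the call began, along the tool's axes at that moment; what a row does not reach only later rows make up. A row lasts 1/12 s, in which the tool goes at most 41.7 mm and 7.16 degrees, less where a joint would pass 70% of its speed; a pose out of reach is approached as far as the arm can. A call with a gripper value outside its range is refused whole. The fingers move at their own pace and stop on an object; "newtons" is the grip in N (left out, the last holds). Time passes only in rows, so rows that repeat a pose let the fingers close. It gives the time, the measured TCP pose, the force and the opening at its end, in the units of the state.
- env.observe(): the state, without advancing time (a new reading comes with each control period).
- imaging.get_image(name): name is "scene" or "top"; returns a dict with "img" (400x640x3 uint8, red, green, blue), "depth" (400x640 float32, m along the optical axis (not along the pixel's ray), 0 where there is no reading), "fx", "fy", "cx", "cy" (pixels), "R" (3x3) and "t" (3): a world point X has camera coordinates R X + t. Camera axes: x right, y down, z forward; pixel columns grow to the right and rows downward; lengths in m; the calibration is good to about 2 mm. A picture is of the moment at which its call begins.
- env.finish_job(): hands the job in, once; it reports no verdict.
The state is a dict: "time_s": time; "qpos": joint angles; "dq": joint speeds; "joint_efforts": joint torques, N m; "tool_pos": TCP position; "tcp_rot": TCP orientation; "wrist_force": force on the tool from outside, world axes, zero at the start; "ft_torque": the same for the moment, N m; "width": opening from 0.0 (shut) to 1.0 (fully open).
Only numpy, scipy, OpenCV 4.12 (cv2) and the standard library are available. Lean on these libraries where they do the work, as an engineer would, in place of code of your own. Each camera call takes 0.05 s, during which the arm holds its last target. There are 200 camera calls.

## Working session

There is one attempt and no reset: what is moved stays moved. The work goes in short steps, Python scripts to look and compute and a tool call to move; the robot and the scene stay as the last step left them, time stands still between calls to the robot, and variables do not carry over. Pictures are saved under pics/ and viewed, about 8 in all and at most 12, crops included, and the job is handed in when it is done.

Besides the shell and the picture viewer there is one more tool, called after "Call:" by a JSON object that holds its "api" and its "payload", one argument or row to a line. step_arm: Moves the arm, as the interface text tells. Its arguments: {"type":"object","properties":{"moves":{"type":"array"},"newtons":{"type":"number"}},"required":["moves"]}

```bash
ls; mkdir -p pics; cat > h.py <<'E'
import numpy as np, cv2
from cell import env, imaging
def grab(n,save=None):
    d=imaging.get_image(n)
    if save: cv2.imwrite(save,d["img"][:,:,::-1])
    return d
def pts(d):
    z=d["depth"]; v,u=np.mgrid[:z.shape[0],:z.shape[1]]
    c=np.stack([(u-d["cx"])/d["fx"]*z,(v-d["cy"])/d["fy"]*z,z],-1)
    return (c-d["t"])@d["R"]
def proj(d,X):
    c=np.array(d["R"])@np.array(X)+d["t"]; return c[0]/c[2]*d["fx"]+d["cx"],c[1]/c[2]*d["fy"]+d["cy"]
E
python3 - <<'E'
from h import *
for n in ("scene","top"):
    d=grab(n,f"pics/{n}0.png"); R=np.array(d["R"]); print(n,d["fx"],d["cx"],d["cy"],(-R.T@d["t"]).round(3),R.round(3).tolist())
    np.savez(f"{n}0.npz",**d)
print(env.observe(), env.tip_extent)
E
```

```text
pics
scene 414.0879254949517 319.23049878716813 193.51960604222197 [ 1.042 -0.534  0.906] [[0.839, 0.544, -0.018], [0.369, -0.594, -0.715], [-0.4, 0.593, -0.699]]
top 462.6415625422756 317.4971508330949 205.69853340425394 [0.395 0.111 1.391] [[0.012, -1.0, 0.02], [-0.987, -0.015, -0.161], [0.161, -0.017, -0.987]]
{'time_s': 0.1, 'qpos': array([ 1.15140210e+00,  4.80772331e-01,  1.59681169e+00,  9.72439967e-06,
        1.06506964e+00, -4.65996350e-02]), 'dq': array([-0.0021744 , -0.00110992, -0.0015405 ,  0.00162665,  0.00030964,
       -0.00105558]), 'joint_efforts': array([ 9.37208533e-04, -9.52249217e+01, -4.31045401e+01, -1.65216929e-04,
        5.00973823e-03,  4.79978962e-05]), 'tool_pos': array([0.23657713, 0.6050419 , 0.23873416]), 'tcp_rot': array([-1.26627437e-04,  1.85322096e-01,  9.82677688e-01, -5.15185486e-04]), 'wrist_force': array([-0.19169763,  0.33549557,  0.20383648]), 'ft_torque': array([-0.03134091, -0.01592336, -0.00922875]), 'width': 1.0014045221960253} 0.008
```

View pics/scene0.png

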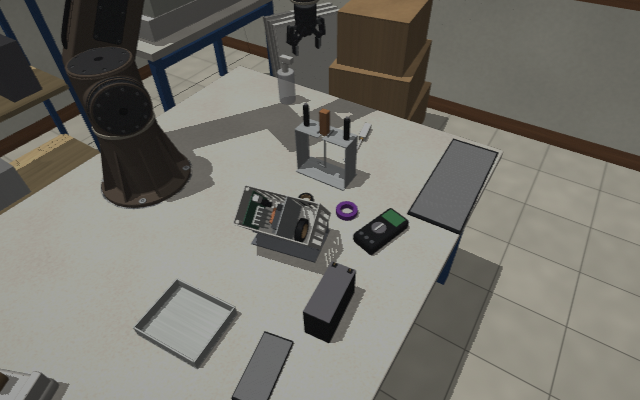

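View pics/top0.png

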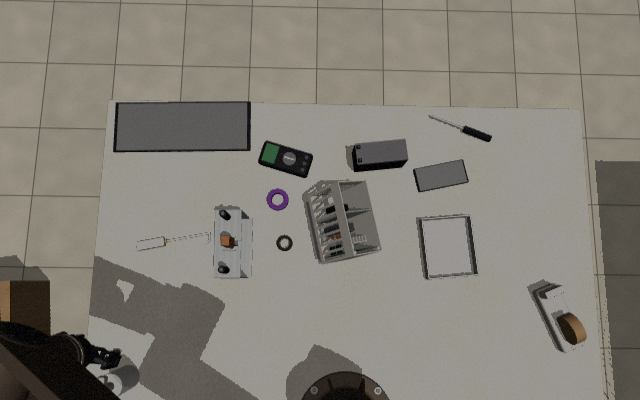

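```bash
python3 - <<'E'
from h import *
a=cv2.imread("pics/scene0.png")[90:270,225:425]; b=cv2.imread("pics/top0.png")[165:290,200:400]
r=lambda i,k:cv2.resize(i,None,fx=k,fy=k,interpolation=cv2.INTER_CUBIC)
c=np.zeros((600,800,3),np.uint8); A=r(a,2.9)[:,:580];
cv2.imwrite("pics/a.png",r(a,3.3)[:600]); cv2.imwrite("pics/b.png",r(b,4)[:600])
E
```

```text
(no output)
```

View pics/a.png

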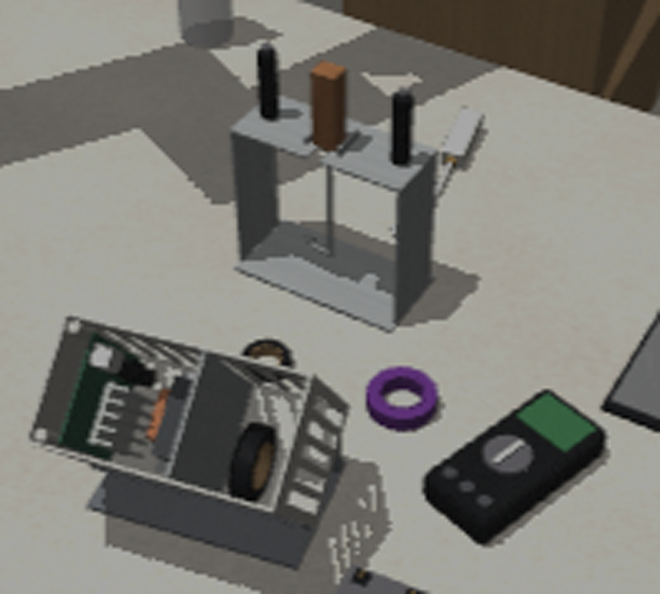

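View pics/b.png

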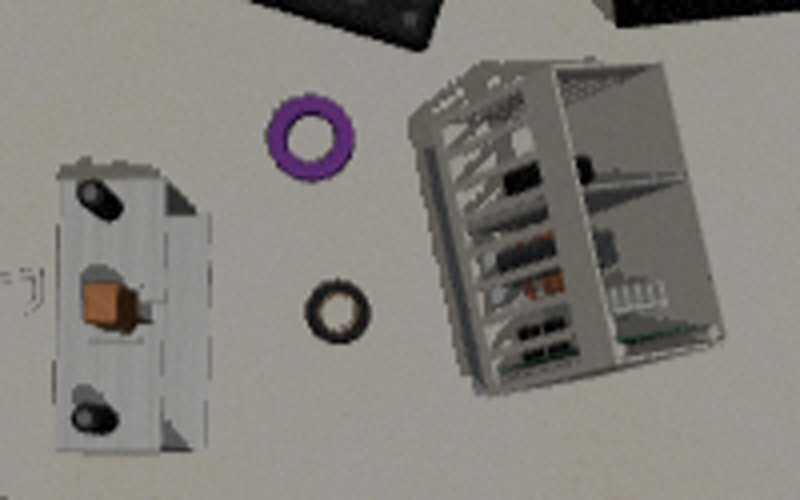

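Rolls: the purple one (scene 347,210), a small black one on the table (scene 306,199), and a large black one in the bay (scene 302,229). The one in the bay is meant: not purple, and the larger. Hooks: a wooden handle in the rack (scene 325,122) and a white one on the table (scene 365,133). The wooden one is meant.

```bash
cat > tri.py <<'E'
from h import *
L=lambda n:dict(np.load(f"{n}0.npz"))
S,T=L("scene"),L("top")
def ray(d,p):
    v=np.array([(p[0]-d["cx"])/d["fx"],(p[1]-d["cy"])/d["fy"],1]); return -d["R"].T@d["t"], d["R"].T@v/np.linalg.norm(v)
def tri(ps,pt,S=S,T=T):
    A=np.zeros((3,3));b=np.zeros(3);rs=[ray(S,ps),ray(T,pt)]
    for o,v in rs:
        M=np.eye(3)-np.outer(v,v);A+=M;b+=M@o
    X=np.linalg.solve(A,b); e=[np.linalg.norm((np.eye(3)-np.outer(v,v))@(X-o)) for o,v in rs]
    return X,max(e)
E
python3 - <<'E'
from tri import *
s=lambda u,v:(225+u/3.3,90+v/3.3)
t=lambda u,v:(200+u/4,165+v/4)
P={}
for k,a,b in [("H-",s(315,375),t(553,65)),("L-",s(280,508),t(663,63)),("L+",s(35,437),t(722,338)),("H+",s(72,320),t(613,365)),
 ("plateA",s(232,130),t(57,450)),("plateB",s(402,188),t(163,178)),("rackfrontA?",s(300,150),t(163,300)),("handle top",s(330,70),t(100,303)),("sdA top",s(267,48),t(90,417)),("sdB top",s(403,92),t(92,190))]:
    X,e=tri(a,b);P[k]=X;print(k,X.round(4),round(e,4))
print({k:round(np.linalg.norm(P[k[:2]]-P[k[2:]]),4) for k in ("H-L-","H-H+","L-L+","L+H+")})
pt,ps=pts(T),pts(S)
# handle top, plate by depth+colour in top view
rgb=T["img"].astype(int); m=(rgb[...,0]-rgb[...,2]>40); m[:220]=0;m[255:]=0;m[:,:215]=0;m[:,245:]=0
q=pt[m];print("wood top-view",len(q),q[q[:,2]>.235].mean(0),q[:,2].max(), q[q[:,2]>.235].min(0),q[q[:,2]>.235].max(0))
reg=pt[205:285,205:260].reshape(-1,3); pl=reg[abs(reg[:,2]-.165)<.006]; print("plate",len(pl),pl.mean(0),cv2.minAreaRect(pl[:,:2].astype(np.float32)))
tr=pt[205:290,405:490].reshape(-1,3); w=tr[(tr[:,2]>.028)&(tr[:,2]<.042)];print("tray",len(w),cv2.minAreaRect(w[:,:2].astype(np.float32)))
# UPS end wall from scene: louvers
for name,im,box in(("tray inside z",pt,(235,260,430,465)),):
    a=im[box[0]:box[1],box[2]:box[3]].reshape(-1,3);print(name,np.median(a,0))
# roll in scene view
g=ps[215:242,290:312].reshape(-1,3);c=S["img"][215:242,290:312].reshape(-1,3).astype(int)
k=c.max(1)<45;print("roll dark",k.sum(),np.median(g[k],0),g[k].min(0),g[k].max(0))
E
```

```text
H- [0.6572 0.037  0.1982] 0.0021
L- [ 0.6744 -0.0415  0.1394] 0.0043
L+ [ 0.4827 -0.082   0.1406] 0.0018
H+ [ 0.4611 -0.0035  0.1878] 0.002
plateA [0.3859 0.3482 0.1288] 0.0212
plateB [0.582  0.2945 0.1669] 0.0011
rackfrontA? [0.4928 0.2835 0.1826] 0.0072
handle top [0.492  0.3193 0.243 ] 0.0017
sdA top [0.4224 0.3231 0.2402] 0.0021
sdB top [0.5621 0.3272 0.2406] 0.0006
{'H-L-': np.float64(0.0996), 'H-H+': np.float64(0.2005), 'L-L+': np.float64(0.196), 'L+H+': np.float64(0.0941)}
wood top-view 83 [0.49161062 0.31906596 0.24322317] 0.2477538596205356 [0.48013606 0.3085402  0.23780271] [0.50277578 0.32892955 0.24775386]
plate 1423 [0.4892944  0.32550322 0.16398598] ((0.4913043677806854, 0.32617127895355225), (0.17785592377185822, 0.07095885276794434), 1.1461915969848633)
tray 338 ((0.5018348693847656, -0.3037733733654022), (0.17996495962142944, 0.15276750922203064), 5.663667678833008)
tray inside z [ 0.5012487  -0.30568504  0.0025686 ]
roll dark 207 [0.60567289 0.01853454 0.09427662] [ 0.56742592 -0.0022491   0.03802065] [0.61670187 0.057498   0.10728901]
```

```bash
cat > ups.py <<'E'
from tri import *
yaw=np.radians(11.75); X0=np.array([.56885,-.0225,.1665])
y=-np.array([np.cos(yaw),np.sin(yaw),0]); x=np.array([-np.sin(yaw),np.cos(yaw),0]); z=np.array([0,0,1.])
e=.819*x+.574*z; dd=-.574*x+.819*z
B=np.stack([e,y,dd])     # coords relative to the UPS mouth centre
loc=lambda P:(P-X0)@B.T
E
python3 - <<'E'
from ups import *
np.set_printoptions(suppress=True,precision=4)
for n,D in(("scene",S),("top",T)):
    l=loc(pts(D)); f=D["depth"]>0
    m=f&(abs(l[...,0])<.06)&(abs(l[...,1])<.11)&(abs(l[...,2])<.006)
    q=l[m];print(n,len(q),"d med",np.median(q[:,2]),"e/y pct",np.percentile(q[:,0],[.5,2,98,99.5]),np.percentile(q[:,1],[.5,2,98,99.5]), cv2.minAreaRect(q[:,:2].astype(np.float32)))
    # inside the bay
    m=f&(l[...,1]<-.02)&(l[...,1]>-.095)&(l[...,2]<-.01)&(l[...,2]>-.137)&(abs(l[...,0])<.06)
    q=l[m];c=D["img"][m].astype(int)
    h,b=np.histogram(q[:,0],24,(-.06,.06));print("e hist",h)
    h,b=np.histogram(q[:,1],24,(-.1,.02));print("y hist",h)
    k=c.max(1)<60
    r=q[k];print("dark",len(r),r.min(0),r.max(0)); print(np.histogram(r[:,1],20,(-.07,-.01))[0])
    if n=="scene":
        h=np.histogram(r[:,1],60,(-.07,-.01)); y0=h[1][h[0].argmax()]
        w=r[abs(r[:,1]-y0)<.003];print("face y",np.median(w[:,1]),len(w));  (c0,rad)=cv2.minEnclosingCircle(w[:,[0,2]].astype(np.float32)); print(c0,rad,np.percentile(w,[2,98],axis=0))
    i=f&(l[...,1]<-.105)&(l[...,1]>-.12)
    end=l[f&(abs(l[...,0])<.04)&(l[...,2]<-.01)&(l[...,2]>-.1)&(l[...,1]<-.09)&(l[...,1]>-.11)]
    print("endwall",len(end),np.median(end,0), np.polyfit(end[:,0],end[:,1],1) if len(end)>20 else "")
E
```

```text
scene 535 d med 0.0023600116094640747 e/y pct [-0.0521 -0.0514  0.0527  0.0534] [-0.0995 -0.0989  0.1017  0.1031] ((0.0005866177380084991, 0.0019502416253089905), (0.10423192381858826, 0.20263400673866272), 0.808420717716217)
e hist [ 0 58  2 26 29 33 32 25 31 40 28 27 31 28 23 12 22 20 17 22 20 35 73  0]
y hist [  0  23  24  22  23  34  11   5  19 122 123  82  62  26  20  38   0   0
   0   0   0   0   0   0]
dark 308 [-0.0539 -0.0936 -0.134 ] [ 0.0527 -0.0207 -0.0101]
[ 5  0  3  1  2  4 90 39 33 33 24 31  4  0  3 16  3  0  0  0]
face y -0.05056265710674945 108
(0.013281963765621185, -0.07433992624282837) 0.06936021149158478 [[-0.0429 -0.0525 -0.1268]
 [ 0.0504 -0.0482 -0.0313]]
endwall 154 [-0.0029 -0.0979 -0.0338] [ 0.0146 -0.0978]
top 566 d med 5.440138006744626e-05 e/y pct [-0.0552 -0.0542  0.0538  0.0549] [-0.0991 -0.0984  0.1007  0.1015] ((-0.0003002434968948364, 0.0008922889828681946), (0.11123120784759521, 0.2019239366054535), 0.2980062663555145)
e hist [  1 204 319   6   3   7   4   9   4   2   4   6   6  15  41  18   8   5
   5   3   3  80 331   5]
y hist [  0  97  56  56  61  94  91  59  58  59 112  98  83  61  39  65   0   0
   0   0   0   0   0   0]
dark 85 [-0.0459 -0.0948 -0.128 ] [ 0.0494 -0.0257 -0.0395]
[ 0  0  0  0  0  0  9 15 13 13 14 16  0  0  2  0  0  0  0  0]
endwall 98 [-0.0089 -0.0967 -0.0422] [ 0.0168 -0.0968]
```

```bash
cat > ups.py <<'E'
from tri import *
yaw=np.radians(12.3)
y=-np.array([np.cos(yaw),np.sin(yaw),0]); x=np.array([-np.sin(yaw),np.cos(yaw),0]); z=np.array([0,0,1.])
e=.819*x+.574*z; dd=-.574*x+.819*z
X0=np.array([.56885,-.0225,.1665])+.0012*y+.0012*dd
B=np.stack([e,y,dd])
loc=lambda P:(P-X0)@B.T
W=lambda a,b,c:X0+a*e+b*y+c*dd     # e,y,d from UPS mouth centre -> world
E
cat > go.py <<'E'
import sys; from h import *
from scipy.spatial.transform import Rotation as Ro
def units(goal,ang=None):
    o=env.observe(); w=o["tcp_rot"]; R=Ro.from_quat([w[1],w[2],w[3],w[0]]).as_matrix()
    u=R.T@(np.array(goal)-o["tool_pos"])/.03
    a=np.degrees(np.arctan2(R[1,1],R[0,1])); 
    print("t %.2f"%o["time_s"],"pos",o["tool_pos"].round(4),"jaw %.2f"%a,"F",o["wrist_force"].round(1),"w %.3f"%o["width"],"units",u.round(3),"yaw",None if ang is None else round(-(ang-a)/5,3))
    return R
if __name__=="__main__":
    a=list(map(float,sys.argv[1:])); units(a[:3],a[3] if len(a)>3 else None)
E
python3 go.py .492 .319 .30 91.3
python3 - <<'E'
from ups import *
rc=W(-.0165,-.0425,-.1075); print("roll",rc,"rim inner",W(.049,-.0425,0),"mouth",W(0,-.0575,0),"rim low",W(-.049,-.0425,0))
for D,n in((S,"scene"),(T,"top")): print(n,proj(D,rc),proj(D,W(.049,-.0575,0)))
im=S["img"][:,:,::-1].copy()
for a in np.linspace(0,6.28,60):
    for r in(.0325,.019):
        p=proj(S,W(-.0165+r*np.cos(a),-.0515,-.1075+r*np.sin(a)));im[int(round(p[1])),int(round(p[0]))]=(0,255,0) if r>.03 else (0,0,255)
for c in [(.049,-.0975,0),(-.049,-.0975,0),(.049,-.0175,0),(-.049,-.0175,0)]:
    p=proj(S,W(*c));im[int(round(p[1])),int(round(p[0]))]=(255,0,255)
cv2.imwrite("pics/c.png",cv2.resize(im[175:265,230:345],None,fx=6,fy=6,interpolation=cv2.INTER_NEAREST))
E
```

```text
t 0.10 pos [0.2366 0.605  0.2387] jaw 68.64 F [-0.2  0.3  0.2] w 1.001 units [-11.402  -5.781  -2.037] yaw -4.532
roll [0.59908246 0.03271046 0.0699693 ] rim inner [0.6007996  0.02483498 0.1956088 ] mouth [ 0.6240044  -0.01117938  0.1674828 ] rim low [ 0.61789784 -0.05358465  0.1393568 ]
scene (np.float64(301.17345636582377), np.float64(230.21865678153034)) (np.float64(303.0973491873454), np.float64(200.28174429358685))
top (np.float64(336.345725954822), np.float64(209.8409919148014)) (np.float64(341.021287288822), np.float64(196.4547975778921))
```

View pics/c.png

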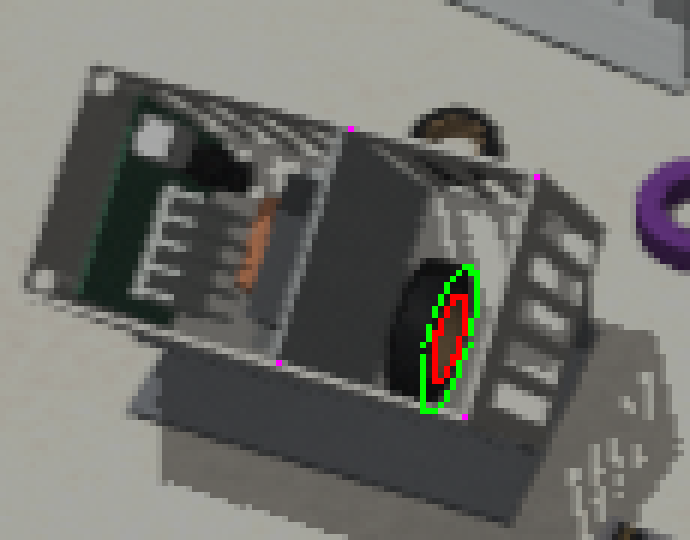

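The overlay fits the roll in the bay: face ellipse at (452,340) in the crop and rim corners on the bay's corners. I'll move to the hook now.

Call:
{"api": "step_arm", "payload": {
  "moves": [85, 0, 0, -1.3, 0, 85, -1, -0.5, -2, -0.5, 85, -11.4, -5.78, -2.04, -4.53, 85, -11.4, -5.78, -2.04, -4.53, 85, -11.4, -5.78, -2.04, -4.53, 85, -11.4, -5.78, -2.04, -4.53, 85, -11.4, -5.78, -2.04, -4.53, 85, -11.4, -5.78, -2.04, -4.53, 85, -11.4, -5.78, -2.04, -4.53, 85, -11.4, -5.78, -2.04, -4.53, 85, -11.4, -5.78, -2.04, -4.53, 85, -11.4, -5.78, -2.04, -4.53]
}}

```text
time_s: 1.1
tool_pos: [0.495, 0.3156, 0.3002]
tcp_rot: [0.0, -0.009, 1.0, -0.001]
wrist_force: [-0.5, -0.4, -0.3]
width: 0.996
```

```bash
python3 go.py .492 .319 .199 91.3
```

```text
t 1.10 pos [0.495  0.3156 0.3002] jaw 91.08 F [-0.5 -0.4 -0.3] w 0.996 units [0.099 0.121 3.373] yaw -0.043
```

Call:
{"api": "step_arm", "payload": {
  "moves": [85, 0, 0, 0, 0, 85, 0, 0, 0, 0]
}}

```text
time_s: 1.27
tool_pos: [0.4917, 0.3194, 0.3002]
tcp_rot: [-0.0, -0.011, 1.0, -0.0]
wrist_force: [-0.4, 0.2, 0.6]
width: 0.998
```

```bash
python3 go.py .492 .319 .199 91.3
```

```text
t 1.27 pos [0.4917 0.3194 0.3002] jaw 91.26 F [-0.4  0.2  0.6] w 0.998 units [-0.012 -0.014  3.374] yaw -0.008
```

Call:
{"api": "step_arm", "payload": {
  "moves": [85, 0, 0, 1, 0, 85, 0, 0, 2, 0, 85, 0, 0, 3, 0, 85, 0, 0, 3.37, 0, 85, 0, 0, 3.37, 0, 15, 0, 0, 3.37, 0, 15, 0, 0, 3.37, 0, 15, 0, 0, 3.37, 0, 15, 0, 0, 3.37, 0, 15, 0, 0, 3.37, 0, 15, 0, 0, 3.37, 0, 15, 0, 0, 3.37, 0],
  "newtons": 60
}}

```text
time_s: 2.27
tool_pos: [0.4925, 0.3195, 0.2004]
tcp_rot: [0.001, -0.011, 1.0, 0.0]
wrist_force: [-0.8, -1.1, 8.3]
width: 0.251
```

Call:
{"api": "step_arm", "payload": {
  "moves": [15, 0, 0, 0, 0, 15, 0, 0, 0, 0, 15, 0, 0, 0, 0, 15, 0, 0, 0, 0]
}}

```text
time_s: 2.6
tool_pos: [0.4925, 0.3195, 0.2004]
tcp_rot: [0.001, -0.011, 1.0, 0.0]
wrist_force: [-1.3, -0.7, 8.8]
width: 0.25
```

```bash
python3 go.py .492 .319 .214 91.3; python3 - <<'E'
from h import *
d=grab("scene","pics/s1.png"); np.savez("s1.npz",**d)
cv2.imwrite("pics/s1c.png",cv2.resize(cv2.imread("pics/s1.png")[60:195,270:400],None,fx=4,fy=4,interpolation=cv2.INTER_CUBIC))
E
```

```text
t 2.60 pos [0.4925 0.3195 0.2004] jaw 91.29 F [-1.3 -0.7  8.8] w 0.250 units [ 0.016 -0.015 -0.453] yaw -0.003
```

View pics/s1c.png

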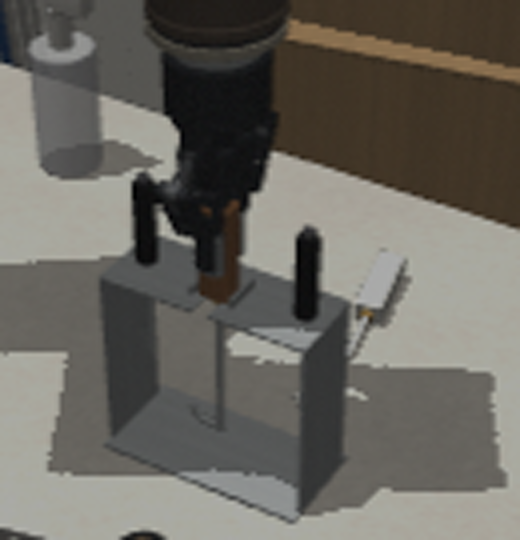

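Call:
{"api": "step_arm", "payload": {
  "moves": [15, 0, 0, -0.3, 0, 15, 0, 0, -0.67, 0, 15, 0, 0, -0.67, 0, 15, 0, -0.5, -0.67, 0, 15, 0, -1.2, -0.67, 0, 15, 0, -1.9, -0.67, 0, 15, 0, -2.4, -0.67, 0, 15, 0, -2.4, -0.9, 0, 15, 0, -2.4, -1.6, 0, 15, 0, -2.4, -2.6, 0, 15, 0, -2.4, -3.6, 0, 15, 0, -2.4, -3.6, 0]
}}

```text
time_s: 3.65
tool_pos: [0.496, 0.2484, 0.3132]
tcp_rot: [0.004, -0.011, 1.0, 0.002]
wrist_force: [1.5, 0.3, -0.2]
width: 0.252
```

```bash
python3 go.py .49 .25 .42 102.3; python3 - <<'E'
from ups import *
# shaft target in ups horizontal coords: roll centre + offset
rc=W(-.0165,-.0425,-.1075)
for off in(-.012,):
  for gy in (-.030,-.045, -.012):
    s=rc+off*x+gy*y; print(off,gy,s.round(4))
E
```

```text
t 3.65 pos [0.496  0.2484 0.3132] jaw 91.28 F [ 1.5  0.3 -0.2] w 0.252 units [ 0.174  0.071 -3.561] yaw -2.205
-0.012 -0.03 [0.631  0.0274 0.07  ]
-0.012 -0.045 [0.6456 0.0306 0.07  ]
-0.012 -0.012 [0.6134 0.0235 0.07  ]
```

```bash
python3 go.py .6465 .0267 .42 102.3
```

```text
t 3.65 pos [0.496  0.2484 0.3132] jaw 91.28 F [ 1.5  0.3 -0.2] w 0.252 units [-4.876 -7.487 -3.548] yaw -2.205
```

Call:
{"api": "step_arm", "payload": {
  "moves": [15, 0, 0, -1.2, 0, 15, 0, 0, -2.4, 0, 15, 0, 0, -3.55, 0, 15, -0.6, -0.9, -3.55, -0.3, 15, -1.2, -1.9, -3.55, -0.6, 15, -1.8, -2.9, -3.55, -0.9, 15, -2.5, -3.9, -3.55, -1.2, 15, -3.1, -4.8, -3.55, -1.5, 15, -3.7, -5.7, -3.55, -1.8, 15, -4.3, -6.6, -3.55, -2.1, 15, -4.9, -7.5, -3.55, -2.2, 15, -4.9, -7.5, -3.55, -2.2]
}}

```text
time_s: 4.65
tool_pos: [0.6482, 0.0211, 0.413]
tcp_rot: [0.0, -0.106, 0.994, -0.001]
wrist_force: [-0.9, 1.1, -2.1]
width: 0.248
```

Call:
{"api": "step_arm", "payload": {
  "moves": [15, 0, 0, 0, 0, 15, 0, 0, 0, 0, 15, 0, 0, 0, 0]
}}

```text
time_s: 4.9
tool_pos: [0.6453, 0.0265, 0.4139]
tcp_rot: [-0.0, -0.107, 0.994, 0.0]
wrist_force: [-0.5, -0.1, -1.4]
width: 0.247
```

```bash
python3 go.py .6465 .0267 .42 102.3; python3 - <<'E'
from h import *
for n in("scene","top"):
    d=grab(n,f"pics/{n}2.png"); np.savez(f"{n}2.npz",**d)
    from_=d
    P=[proj(d,p) for p in ((.6465,.0267,.431),(.6465,.0267,.254))]; print(n,P)
a=cv2.imread("pics/scene2.png"); 
r=lambda i,k:cv2.resize(i,None,fx=k,fy=k,interpolation=cv2.INTER_CUBIC)
A=r(a[60:260,240:350],3); Bm=r(cv2.imread("pics/top2.png")[120:270,270:410],3)
H=max(len(A),len(Bm)); f=lambda i:np.pad(i,((0,H-len(i)),(0,0),(0,0)))
cv2.imwrite("pics/m2.png",np.hstack([f(A),f(Bm)]))
E
```

```text
t 4.90 pos [0.6453 0.0265 0.4139] jaw 102.32 F [-0.5 -0.1 -1.4] w 0.247 units [-0.041 -0.002 -0.202] yaw 0.004
scene [(np.float64(310.18027388512337), np.float64(123.26993817470041)), (np.float64(312.78308753868424), np.float64(187.7764805780618))]
top [(np.float64(349.3937010181378), np.float64(162.31608191407474)), (np.float64(343.22218389352975), np.float64(180.13715098076605))]
```

View pics/m2.png

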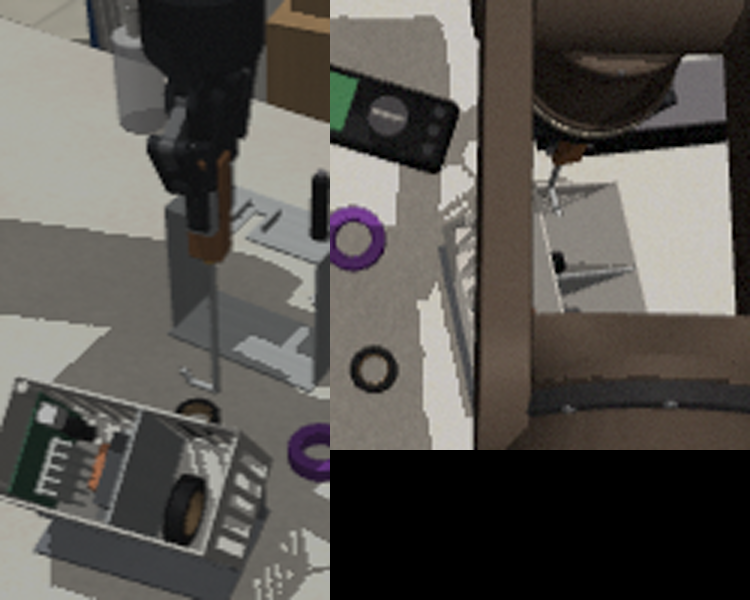

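```bash
cat > hook.py <<'E'
from ups import *
def shaft(n,tcp,lo=-.165,hi=-.06):
    """median axis of shaft points of view n, below tcp"""
    D=grab(n); p=pts(D); q=p[(D["depth"]>0)&(np.hypot(p[...,0]-tcp[0],p[...,1]-tcp[1])<.016)&(p[...,2]<tcp[2]+hi)&(p[...,2]>tcp[2]+lo)]
    return D,q
E
python3 - <<'E'
from hook import *
o=env.observe();t=o["tool_pos"]
np.set_printoptions(suppress=True,precision=4)
for n in("scene","top"):
    D,q=shaft(n,t); c=-D["R"].T@D["t"]
    v=(q-c); v[:,2]=0; v/=np.linalg.norm(v,axis=1)[:,None]; a=q+v*.002   # from surface to axis, roughly
    print(n,len(q),"surf off",(np.median(q,0)-t), "axis",np.median(a,0)-t)
    if len(q)>10: print(" slope dx/dz,dy/dz",np.polyfit(q[:,2],q[:,0],1)[0],np.polyfit(q[:,2],q[:,1],1)[0])
    p=pts(D);w=p[(D["depth"]>0)&(np.hypot(p[...,0]-t[0],p[...,1]-t[1])<.05)&(p[...,2]<t[2]-.12)&(p[...,2]>t[2]-.19)&(p[...,2]>.215)]
    print(" lower: n",len(w),"zmin-t",w[:,2].min()-t[2] if len(w) else None, "toe min x",(w[w[:,0].argmin()]-t))
im=dict(np.load("scene2.npz"));rgb=im["img"].astype(int);m=(rgb[...,0]-rgb[...,2]>35);m[:100]=0;m[165:]=0;m[:,:295]=0;m[:,325:]=0
q=pts(im)[m];q=q[np.hypot(q[:,0]-t[0],q[:,1]-t[1])<.03];print("wood z range rel",len(q),np.percentile(q[:,2],[1,99])-t[2],np.median(q,0)-t)
E
```

```text
scene 106 surf off [ 0.0002 -0.0025 -0.1141] axis [-0.001  -0.0009 -0.1141]
 slope dx/dz,dy/dz 0.04947996786057198 0.012936145480980267
 lower: n 72 zmin-t -0.1666466419040963 toe min x [-0.0289 -0.0074 -0.1541]
top 21 surf off [-0.0025  0.0003 -0.1326] axis [-0.0006 -0.0004 -0.1326]
 slope dx/dz,dy/dz 0.09172808342436807 0.020824076649984435
 lower: n 33 zmin-t -0.17112170088206446 toe min x [-0.0275 -0.0042 -0.1556]
wood z range rel 8 [-0.0385  0.0458] [ 0.0096 -0.0041  0.0447]
```

```bash
cat > tgt.py <<'E'
import sys; from ups import *
from go import units
rc=W(-.0165,-.0425,-.1075)
off=np.array([-.0036,-.0016,-.1665])
def T_(ox,oy,oz): return rc+ox*x+oy*y+oz*z-off
if __name__=="__main__":
    a=list(map(float,sys.argv[1:4])); g=T_(*[v/1000 for v in a]); print("goal",g.round(4)); units(g,102.3)
    o=env.observe()["tool_pos"]+off-rc; print("bend rel roll mm: x %.1f y %.1f z %.1f"%tuple(1000*np.array([o@x,o@y,o@z])))
E
python3 tgt.py -16 -42.5 90
```

```text
goal [0.6476 0.0277 0.3265]
t 5.10 pos [0.6454 0.0265 0.4142] jaw 102.35 F [-0.3 -0.  -1.3] w 0.248 units [-0.079  0.025  2.924] yaw 0.009
bend rel roll mm: x -16.8 y -40.1 z 177.7
```

Call:
{"api": "step_arm", "payload": {
  "moves": [15, -0.08, 0.02, 0.5, 0, 15, -0.08, 0.02, 1.2, 0, 15, -0.08, 0.02, 1.9, 0, 15, -0.08, 0.02, 2.5, 0, 15, -0.08, 0.02, 2.9, 0, 15, -0.08, 0.02, 2.9, 0, 15, -0.08, 0.02, 2.9, 0]
}}

```text
time_s: 5.68
tool_pos: [0.6479, 0.027, 0.3271]
tcp_rot: [-0.0, -0.107, 0.994, 0.0]
wrist_force: [0.7, -0.4, 0.0]
width: 0.253
```

```bash
python3 tgt.py -16 -42.5 40; python3 - <<'E'
from hook import *
o=env.observe();t=o["tool_pos"]
Q=[]
for k in range(4):
    D,q=shaft("scene",t,-.14,-.06); Q.append(q)
q=np.vstack(Q)-t; print(len(q))
for a,b in((-.14,-.12),(-.12,-.1),(-.1,-.08),(-.08,-.06)):
    w=q[(q[:,2]>a)&(q[:,2]<b)]; print(a,len(w),np.median(w,0).round(4))
# line in image: shaft pixel centres by row from depth mask
p=pts(D); m=(D["depth"]>0)&(np.hypot(p[...,0]-t[0],p[...,1]-t[1])<.016)&(p[...,2]<t[2]-.06)&(p[...,2]>t[2]-.14)
v,u=np.nonzero(m); print(np.polyfit(v,u,1), "pred", [proj(D,t+[0,0,h]) for h in(-.06,-.14)])
for r in np.unique(v)[::3]: print(r,u[v==r].mean().round(2),end="; ")
cv2.imwrite("pics/s3.png",cv2.resize(D["img"][100:260,240:360,::-1],None,fx=5,fy=5,interpolation=cv2.INTER_CUBIC)[200:])
E
```

```text
goal [0.6476 0.0277 0.2765]
t 5.68 pos [0.6479 0.027  0.3271] jaw 102.31 F [ 0.7 -0.4  0. ] w 0.253 units [0.002 0.025 1.687] yaw 0.002
bend rel roll mm: x -16.8 y -42.6 z 90.6
348
-0.14 164 [ 0.0025  0.0014 -0.1312]
-0.12 48 [ 0.0009 -0.0028 -0.1091]
-0.1 60 [ 0.0008 -0.0026 -0.0896]
-0.08 76 [ 0.001  -0.0024 -0.0705]
[1.60097677e-01 2.82663331e+02] pred [(np.float64(313.19527908267617), np.float64(183.72500049142477)), (np.float64(314.1469255752452), np.float64(208.11344315200722))]
185 313.5; 188 313.0; 191 313.0; 194 313.5; 197 313.5; 200 313.5; 203 316.0; 206 315.8; 209 316.33;
```

View pics/s3.png

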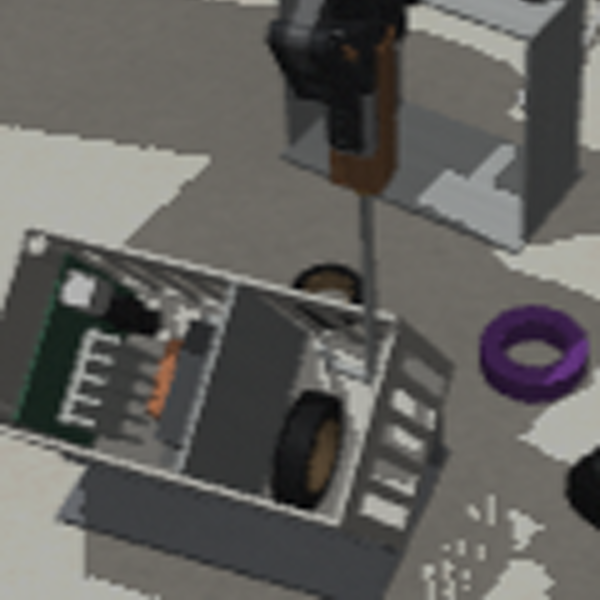

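```bash
sed -i 's/^off=.*/off=np.array([-.0008,-.0006,-.1665])/' tgt.py; python3 tgt.py -15.5 -42.5 40
```

```text
goal [0.6447 0.0272 0.2765]
t 5.88 pos [0.6485 0.0268 0.3282] jaw 102.29 F [ 0.5  0.5 -0.8] w 0.252 units [0.125 0.041 1.725] yaw -0.001
bend rel roll mm: x -16.7 y -46.2 z 91.8
```

Call:
{"api": "step_arm", "payload": {
  "moves": [15, 0.11, 0.04, 0.4, 0, 15, 0.11, 0.04, 0.9, 0, 15, 0.11, 0.04, 1.4, 0, 15, 0.11, 0.04, 1.7, 0, 15, 0.11, 0.04, 1.7, 0]
}}

```text
time_s: 6.3
tool_pos: [0.6438, 0.0273, 0.2746]
tcp_rot: [-0.001, -0.107, 0.994, 0.0]
wrist_force: [-0.8, -0.8, -1.4]
width: 0.254
```

```bash
python3 tgt.py -12.5 -42.5 -5; python3 - <<'E'
from hook import *
D=grab("scene"); cv2.imwrite("pics/s4.png",cv2.resize(D["img"][155:250,270:360,::-1],None,fx=6,fy=6,interpolation=cv2.INTER_CUBIC))
E
```

```text
goal [0.6441 0.0302 0.2315]
t 6.30 pos [0.6438 0.0273 0.2746] jaw 102.29 F [-0.8 -0.8 -1.4] w 0.254 units [-0.032  0.092  1.437] yaw -0.002
bend rel roll mm: x -15.3 y -41.6 z 38.1
```

View pics/s4.png

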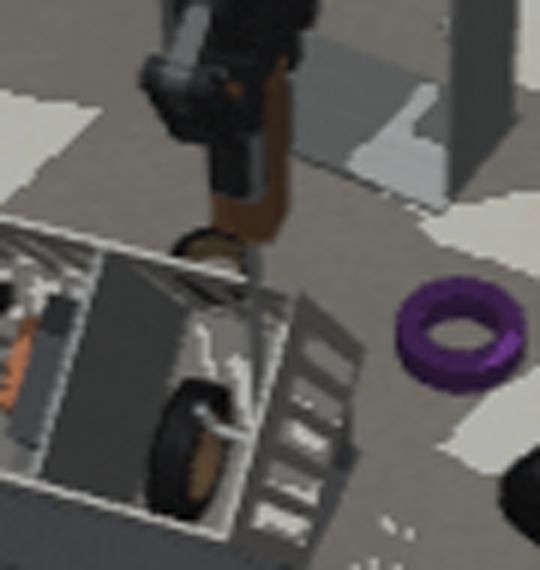

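```bash
python3 - <<'E'
from tgt import *
b=rc-.0153*x-.0416*y+.0381*z
print(proj(S,b),proj(S,b+.021*y+.003*z),proj(S,b+.026*y+.012*z), proj(S,b+.027*y+.015*z))
for n,v in(("x",x),("y",y),("z",z)): print(n,np.array(proj(S,b+.01*v))-proj(S,b))
D=grab("scene"); p=pts(D); l=(p-b); m=(D["depth"]>0)&(np.linalg.norm(l,axis=-1)<.04)&(D["img"].mean(-1)>110)
vv,uu=np.nonzero(m)
for u,v in zip(uu,vv):
    q=l[v,u]*1000
    if abs(q@x)<14 and -8<q@y<34 and q@z>-10: print(u,v,D["img"][v,u],(np.array([q@x,q@y,q@z])).round(1))
E
```

```text
(np.float64(313.29475723698556), np.float64(228.9712292522437)) (np.float64(305.57130897182265), np.float64(226.07853473541425)) (np.float64(303.5942535406435), np.float64(223.23035824621618)) (np.float64(303.17503365429246), np.float64(222.3415882533104))
x [ 1.41884737 -2.80478301]
y [-3.66471639 -1.01060161]
z [-0.11259068 -2.59928084]
313 220 [122 124 119] [-1.  -0.7 35.3]
313 221 [112 112 109] [-1.7 -0.9 32.3]
312 222 [120 121 117] [-0.8  2.3 26.5]
303 223 [124 126 126] [-3.2 26.1 16.2]
312 223 [135 135 131] [-1.9  2.  24. ]
312 224 [157 158 152] [-0.2  2.9 18.1]
306 226 [135 138 138] [ 0.2 19.9  3.5]
307 226 [159 162 162] [-1.2 16.5  6.3]
308 226 [154 157 156] [ 0.2 14.3  5.7]
309 226 [128 129 127] [-0.2 11.4  7.2]
308 227 [132 135 134] [ 1.1 14.9  0.7]
309 227 [155 157 157] [-0.9 11.2  4.3]
310 227 [163 166 165] [-0.7  8.5  5. ]
311 227 [170 171 168] [-1.4  5.5  7. ]
310 228 [119 121 120] [-2.5  7.9  3.4]
311 228 [144 146 143] [-3.4  4.7  5.6]
```

Call:
{"api": "step_arm", "payload": {
  "moves": [15, 0, 0.04, 0.3, 0, 15, 0, 0.07, 0.6, 0, 15, 0, 0.09, 0.9, 0, 15, 0, 0.09, 1.2, 0, 15, 0, 0.09, 1.2, 0, 15, 0, 0.09, 1.2, 0]
}}

```text
time_s: 6.9
tool_pos: [0.6435, 0.0299, 0.2391]
tcp_rot: [-0.001, -0.107, 0.994, 0.0]
wrist_force: [-0.0, -1.7, -0.7]
width: 0.252
```

```bash
cat > toe.py <<'E'
from tgt import *
def show(N=1):
    o=env.observe(); b=o["tool_pos"]+off; r=b-rc; print("bend est",[round(1000*(r@v),1) for v in(x,y,z)],"F",o["wrist_force"].round(1))
    D=grab("scene"); p=pts(D)-rc; I=D["img"]; m=(D["depth"]>0)&(np.linalg.norm(p-r-.013*y,axis=-1)<.03)&(I.mean(-1)>95)&(I.max(-1).astype(int)-I.min(-1)<15)
    return D,m,p
if __name__=="__main__":
    D,m,p=show()
    for v,u in zip(*np.nonzero(m)):
        q=p[v,u]*1000; print(u,v,D["img"][v,u],[round(float(q@w),1) for w in(x,y,z)])
E
python3 tgt.py -12.5 -42.5 -4;python3 toe.py
```

```text
goal [0.6441 0.0302 0.2325]
t 6.90 pos [0.6435 0.0299 0.2391] jaw 102.29 F [-0.  -1.7 -0.7] w 0.252 units [-0.02   0.003  0.22 ] yaw -0.001
bend rel roll mm: x -12.6 y -41.9 z 2.6
bend est [np.float64(-12.6), np.float64(-41.9), np.float64(2.6)] F [-0.  -1.7 -0.7]
304 231 [154 156 156] [-13.5, -14.4, 17.5]
305 231 [131 132 131] [-12.2, -16.7, 16.9]
304 232 [97 99 97] [-13.6, -14.3, 13.5]
306 234 [107 109 109] [-13.4, -19.5, 7.4]
307 234 [147 150 149] [-13.0, -22.2, 8.0]
308 234 [155 157 155] [-12.2, -24.7, 8.1]
309 234 [149 150 146] [-11.0, -27.0, 7.6]
307 235 [114 116 116] [-16.4, -23.6, 8.3]
308 235 [141 143 142] [-14.3, -25.5, 6.8]
309 235 [161 162 158] [-14.6, -28.4, 8.3]
315 235 [117 117 112] [-10.8, -43.7, 10.2]
320 238 [114 113 109] [-8.4, -56.5, 0.5]
318 240 [107 108 103] [-17.0, -54.2, 1.4]
```

Call:
{"api": "step_arm", "payload": {
  "moves": [15, 0, 0, 0.12, 0, 15, 0, 0, 0.22, 0, 15, 0, 0, 0.22, 0, 15, 0, 0, 0.22, 0]
}}

```text
time_s: 7.28
tool_pos: [0.6443, 0.0299, 0.2337]
tcp_rot: [0.001, -0.107, 0.994, -0.0]
wrist_force: [0.4, -0.5, 3.2]
width: 0.248
```

```bash
python3 tgt.py -12.5 -13 -4; python3 toe.py
```

```text
goal [0.6152 0.0239 0.2325]
t 7.28 pos [0.6443 0.0299 0.2337] jaw 102.29 F [ 0.4 -0.5  3.2] w 0.248 units [0.988 0.011 0.041] yaw -0.002
bend rel roll mm: x -12.8 y -42.6 z -2.7
bend est [np.float64(-12.8), np.float64(-42.6), np.float64(-2.7)] F [ 0.4 -0.5  3.2]
305 232 [126 124 118] [-12.1, -16.4, 12.7]
304 233 [109 106 101] [-12.7, -13.6, 8.2]
305 233 [130 132 132] [-13.0, -16.7, 9.8]
306 234 [97 99 98] [-15.1, -20.3, 9.6]
307 234 [101 101  98] [-11.6, -21.6, 6.1]
307 235 [103 105 104] [-13.6, -22.3, 4.7]
308 235 [122 124 121] [-11.6, -24.2, 3.1]
308 236 [159 161 159] [-13.6, -25.0, 1.7]
308 237 [121 121 117] [-16.0, -25.9, 0.7]
320 238 [115 114 110] [-8.7, -56.6, 1.0]
318 240 [108 108 104] [-17.4, -54.4, 1.8]
```

Call:
{"api": "step_arm", "payload": {
  "moves": [15, 0, 0.03, 0, 0, 15, 0.2, 0.03, 0, 0, 15, 0.4, 0.03, 0, 0, 15, 0.55, 0.03, 0, 0, 15, 0.55, 0.03, 0, 0]
}}

```text
time_s: 7.75
tool_pos: [0.6266, 0.0271, 0.2337]
tcp_rot: [0.0, -0.107, 0.994, -0.0]
wrist_force: [-1.9, -0.2, 7.1]
width: 0.251
```

```bash
python3 tgt.py -12.0 -13 -4; python3 toe.py
```

```text
goal [0.6151 0.0244 0.2325]
t 7.75 pos [0.6266 0.0271 0.2337] jaw 102.29 F [-1.9 -0.2  7.1] w 0.251 units [ 0.393 -0.008  0.04 ] yaw -0.003
bend rel roll mm: x -11.8 y -24.8 z -2.8
bend est [np.float64(-11.8), np.float64(-24.8), np.float64(-2.8)] F [-1.9 -0.2  7.1]
309 232 [111 111 107] [-12.2, -27.8, 17.3]
309 233 [112 111 108] [-12.1, -27.6, 13.1]
303 234 [100 102 101] [-11.5, -10.0, 1.4]
304 234 [96 97 96] [-11.2, -12.7, 2.1]
309 234 [121 122 118] [-8.8, -26.0, 4.8]
304 235 [101 103 103] [-14.0, -13.9, 1.6]
305 235 [140 143 142] [-11.7, -15.7, -0.2]
306 235 [151 154 153] [-12.2, -18.8, 1.7]
307 235 [96 99 98] [-14.5, -22.7, 5.8]
309 235 [127 127 124] [-10.0, -26.4, 2.3]
306 236 [120 123 123] [-13.0, -19.0, -1.4]
307 236 [ 99 101 101] [-11.5, -21.2, -2.3]
308 236 [97 99 96] [-13.7, -25.0, 1.8]
308 237 [115 116 112] [-14.6, -25.3, -1.2]
```

```bash
cat > roll.py <<'E'
from tgt import *
D=grab("scene"); p=pts(D)-rc; I=D["img"]; c=np.stack([p@x,p@y,p@z],-1)*1000
m=(D["depth"]>0)&(I.max(-1)<45)&(abs(c[...,0])<35)&(abs(c[...,2])<38)&(c[...,1]>-35)&(c[...,1]<30)
q=c[m]; h=np.histogram(q[:,1],22,(-30,14)); print(len(q),dict(zip(h[1].astype(int),h[0])))
f=q[(q[:,1]<h[1][h[0].argmax()]+4)&(q[:,1]>h[1][h[0].argmax()]-2)];print("face mean",f.mean(0).round(1),"x",np.percentile(f[:,0],[3,97]).round(1),"z",np.percentile(f[:,2],[3,97]).round(1))
E
python3 roll.py
```

```text
186 {np.int64(-30): np.int64(0), np.int64(-28): np.int64(0), np.int64(-26): np.int64(0), np.int64(-24): np.int64(0), np.int64(-22): np.int64(0), np.int64(-20): np.int64(0), np.int64(-18): np.int64(0), np.int64(-16): np.int64(0), np.int64(-14): np.int64(0), np.int64(-12): np.int64(26), np.int64(-10): np.int64(27), np.int64(-8): np.int64(17), np.int64(-6): np.int64(17), np.int64(-4): np.int64(16), np.int64(-2): np.int64(17), np.int64(0): np.int64(18), np.int64(2): np.int64(17), np.int64(4): np.int64(16), np.int64(6): np.int64(8), np.int64(8): np.int64(0), np.int64(10): np.int64(0), np.int64(12): np.int64(0)}
face mean [-16.7  -9.2  16.2] x [-32.5   5.7] z [-17.2  35.5]
```

```bash
sed 's/^D=.*; p/D=S; p/' roll.py | sed 's/D=grab("scene")/D=S/' > r0.py; python3 r0.py
```

```text
207 {np.int64(-30): np.int64(0), np.int64(-28): np.int64(0), np.int64(-26): np.int64(0), np.int64(-24): np.int64(0), np.int64(-22): np.int64(0), np.int64(-20): np.int64(0), np.int64(-18): np.int64(0), np.int64(-16): np.int64(0), np.int64(-14): np.int64(0), np.int64(-12): np.int64(28), np.int64(-10): np.int64(40), np.int64(-8): np.int64(17), np.int64(-6): np.int64(20), np.int64(-4): np.int64(15), np.int64(-2): np.int64(19), np.int64(0): np.int64(18), np.int64(2): np.int64(15), np.int64(4): np.int64(21), np.int64(6): np.int64(6), np.int64(8): np.int64(0), np.int64(10): np.int64(0), np.int64(12): np.int64(0)}
face mean [-10.5  -9.2  14.4] x [-33.1  18.7] z [-19.1  33.9]
```

Call:
{"api": "step_arm", "payload": {
  "moves": [15, 0.1, 0, -0.01, 0, 15, 0.2, 0, -0.01, 0, 15, 0.27, 0, -0.01, 0, 15, 0.33, 0, -0.01, 0, 15, 0.33, 0, -0.01, 0]
}}

```text
time_s: 8.27
tool_pos: [0.6174, 0.0251, 0.2337]
tcp_rot: [-0.0, -0.107, 0.994, -0.0]
wrist_force: [1.8, -0.9, 5.3]
width: 0.251
```

```bash
python3 tgt.py -12.0 -13 -4; python3 roll.py; python3 -c "
import cv2;from h import *
D=grab('scene');cv2.imwrite('pics/s5.png',cv2.resize(D['img'][185:250,275:335,::-1],None,fx=9,fy=9,interpolation=cv2.INTER_CUBIC))"
```

```text
goal [0.6151 0.0244 0.2325]
t 8.27 pos [0.6174 0.0251 0.2337] jaw 102.29 F [ 1.8 -0.9  5.3] w 0.251 units [ 0.08  -0.007  0.041] yaw -0.002
bend rel roll mm: x -11.8 y -15.4 z -2.8
174 {np.int64(-30): np.int64(0), np.int64(-28): np.int64(0), np.int64(-26): np.int64(0), np.int64(-24): np.int64(0), np.int64(-22): np.int64(0), np.int64(-20): np.int64(0), np.int64(-18): np.int64(0), np.int64(-16): np.int64(0), np.int64(-14): np.int64(0), np.int64(-12): np.int64(24), np.int64(-10): np.int64(27), np.int64(-8): np.int64(14), np.int64(-6): np.int64(15), np.int64(-4): np.int64(16), np.int64(-2): np.int64(14), np.int64(0): np.int64(17), np.int64(2): np.int64(16), np.int64(4): np.int64(10), np.int64(6): np.int64(14), np.int64(8): np.int64(0), np.int64(10): np.int64(0), np.int64(12): np.int64(0)}
face mean [-14.6  -9.2  12.9] x [-33.3  18.7] z [-16.5  32.8]
```

View pics/s5.png

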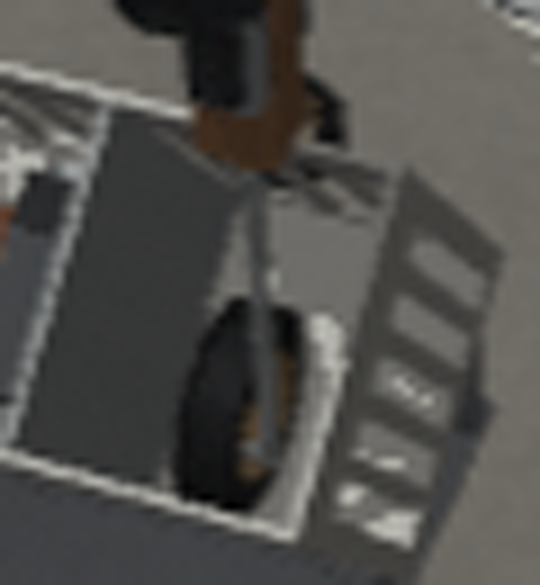

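Call:
{"api": "step_arm", "payload": {
  "moves": [15, 0.07, 0, 0, 0, 15, 0.07, 0, 0, 0, 15, 0.07, -0.01, -0.12, 0, 15, 0.07, -0.02, -0.25, 0, 15, 0.07, -0.03, -0.4, 0, 15, 0.07, -0.04, -0.6, 0, 15, 0.07, -0.05, -0.8, 0, 15, 0.07, -0.05, -1, 0, 15, 0.07, -0.05, -1, 0, 15, 0.07, -0.05, -1, 0]
}}

```text
time_s: 9.2
tool_pos: [0.6164, 0.0233, 0.2641]
tcp_rot: [0.0, -0.107, 0.994, -0.0]
wrist_force: [-0.2, 0.8, -0.7]
width: 0.252
```

```bash
python3 tgt.py -12.0 -13 -4; sed -i 's/(abs(c\[...,0\])<35)&(abs(c\[...,2\])<38)/(c[...,0]>-80)\&(c[...,0]<35)\&(c[...,2]>-38)\&(c[...,2]<150)/' roll.py; python3 roll.py
```

```text
goal [0.6151 0.0244 0.2325]
t 9.20 pos [0.6164 0.0233 0.2641] jaw 102.29 F [-0.2  0.8 -0.7] w 0.252 units [0.033 0.044 1.055] yaw -0.002
bend rel roll mm: x -13.3 y -14.0 z 27.6
198 {np.int64(-30): np.int64(0), np.int64(-28): np.int64(0), np.int64(-26): np.int64(0), np.int64(-24): np.int64(0), np.int64(-22): np.int64(1), np.int64(-20): np.int64(0), np.int64(-18): np.int64(4), np.int64(-16): np.int64(0), np.int64(-14): np.int64(0), np.int64(-12): np.int64(38), np.int64(-10): np.int64(21), np.int64(-8): np.int64(16), np.int64(-6): np.int64(16), np.int64(-4): np.int64(15), np.int64(-2): np.int64(17), np.int64(0): np.int64(21), np.int64(2): np.int64(16), np.int64(4): np.int64(16), np.int64(6): np.int64(9), np.int64(8): np.int64(0), np.int64(10): np.int64(0), np.int64(12): np.int64(0)}
face mean [-20.4 -10.2  25.1] x [-41.6  11.1] z [-4.7 47. ]
```

Call:
{"api": "step_arm", "payload": {
  "moves": [15, 0, 0, -0.2, 0, 15, 0, 0, -0.45, 0, 15, 0, 0, -0.7, 0, 15, 0, 0, -0.9, 0, 15, 0, -0.05, -1, 0, 15, 0, -0.15, -1.15, 0, 15, 0, -0.3, -1.35, 0, 15, 0, -0.45, -1.6, 0, 15, 0, -0.6, -1.8, 0, 15, 0, -0.75, -2, 0, 15, 0, -0.85, -2.15, 0, 15, 0, -0.9, -2.2, 0]
}}

```text
time_s: 10.25
tool_pos: [0.6223, -0.0038, 0.3306]
tcp_rot: [0.001, -0.107, 0.994, -0.0]
wrist_force: [-0.4, -0.3, -1.9]
width: 0.248
```

```bash
python3 tgt.py -76 -13 150; python3 roll.py
```

```text
goal [ 0.6288 -0.0382  0.3865]
t 10.25 pos [ 0.6223 -0.0038  0.3306] jaw 102.26 F [-0.4 -0.3 -1.9] w 0.248 units [ 0.032 -1.166 -1.863] yaw -0.007
bend rel roll mm: x -41.0 y -14.0 z 94.1
235 {np.int64(-30): np.int64(0), np.int64(-28): np.int64(0), np.int64(-26): np.int64(0), np.int64(-24): np.int64(0), np.int64(-22): np.int64(1), np.int64(-20): np.int64(0), np.int64(-18): np.int64(0), np.int64(-16): np.int64(0), np.int64(-14): np.int64(6), np.int64(-12): np.int64(62), np.int64(-10): np.int64(16), np.int64(-8): np.int64(19), np.int64(-6): np.int64(17), np.int64(-4): np.int64(19), np.int64(-2): np.int64(24), np.int64(0): np.int64(15), np.int64(2): np.int64(29), np.int64(4): np.int64(17), np.int64(6): np.int64(4), np.int64(8): np.int64(0), np.int64(10): np.int64(0), np.int64(12): np.int64(0)}
face mean [-48.6 -10.6  90.5] x [-71.4 -16.6] z [ 61.  114.2]
```

Call:
{"api": "step_arm", "payload": {
  "moves": [15, 0, -0.1, -0.15, 0, 15, 0, -0.25, -0.37, 0, 15, 0, -0.42, -0.62, 0, 15, 0, -0.6, -0.88, 0, 15, 0, -0.78, -1.15, 0, 15, 0, -0.95, -1.4, 0, 15, 0, -1.1, -1.65, 0, 15, 0, -1.2, -1.9, 0, 15, 0, -1.3, -2.1, 0, 15, 0, -1.4, -2.3, 0, 15, 0, -1.5, -2.5, 0, 15, 0, -1.5, -2.6, 0]
}}

```text
time_s: 11.3
tool_pos: [0.6318, -0.0476, 0.4085]
tcp_rot: [0.0, -0.107, 0.994, -0.0]
wrist_force: [0.3, -0.1, -1.6]
width: 0.251
```

```bash
python3 tgt.py -76 -13 150; python3 - <<'E'
from tgt import *
import roll
E
```

```text
goal [ 0.6288 -0.0382  0.3865]
t 11.30 pos [ 0.6318 -0.0476  0.4085] jaw 102.28 F [ 0.3 -0.1 -1.6] w 0.251 units [0.031 0.328 0.734] yaw -0.004
bend rel roll mm: x -85.8 y -13.9 z 172.0
20 {np.int64(-30): np.int64(0), np.int64(-28): np.int64(0), np.int64(-26): np.int64(0), np.int64(-24): np.int64(0), np.int64(-22): np.int64(1), np.int64(-20): np.int64(0), np.int64(-18): np.int64(0), np.int64(-16): np.int64(0), np.int64(-14): np.int64(1), np.int64(-12): np.int64(14), np.int64(-10): np.int64(1), np.int64(-8): np.int64(0), np.int64(-6): np.int64(0), np.int64(-4): np.int64(0), np.int64(-2): np.int64(0), np.int64(0): np.int64(0), np.int64(2): np.int64(0), np.int64(4): np.int64(0), np.int64(6): np.int64(0), np.int64(8): np.int64(0), np.int64(10): np.int64(0), np.int64(12): np.int64(0)}
face mean [-68.1 -11.2 142.5] x [-77.4 -57.3] z [132.4 149.4]
```

```bash
python3 go.py .509 -.3005 .415 102.3; python3 -c "
from h import *; print(env.observe()['qpos'].round(2))"
```

```text
t 11.35 pos [ 0.6318 -0.0473  0.4087] jaw 102.28 F [ 0.3 -0.1 -1.2] w 0.245 units [ 5.795 -7.375 -0.213] yaw -0.005
[-0.12  0.34  1.4   0.    1.4  -1.91]
```

Call:
{"api": "step_arm", "payload": {
  "moves": [15, 0.05, -0.1, -0.1, 0, 15, 0.15, -0.3, -0.2, 0, 15, 0.3, -0.55, -0.2, 0, 15, 0.5, -0.85, -0.2, 0, 15, 0.75, -1.15, -0.2, 0, 15, 1, -1.5, -0.2, 0, 15, 1.3, -1.9, -0.2, 0, 15, 1.6, -2.3, -0.2, 0, 15, 1.9, -2.7, -0.2, 0, 15, 2.25, -3.1, -0.2, 0, 15, 2.6, -3.5, -0.2, 0, 15, 2.9, -3.9, -0.2, 0]
}}

```text
time_s: 12.35
tool_pos: [0.5703, -0.1816, 0.4137]
tcp_rot: [-0.0, -0.107, 0.994, -0.0]
wrist_force: [-0.5, -0.5, -1.8]
width: 0.25
```

Call:
{"api": "step_arm", "payload": {
  "moves": [15, 0.35, -0.4, 0, 0, 15, 0.7, -0.8, 0, 0, 15, 1.05, -1.2, 0, 0, 15, 1.4, -1.6, 0, 0, 15, 1.7, -2, 0, 0, 15, 2, -2.4, 0, 0, 15, 2.3, -2.75, 0, 0, 15, 2.55, -3.05, 0, 0, 15, 2.75, -3.3, 0, 0, 15, 2.85, -3.42, 0, 0, 15, 2.9, -3.48, 0, 0, 15, 2.9, -3.48, 0, 0]
}}

```text
time_s: 13.35
tool_pos: [0.5085, -0.3007, 0.4136]
tcp_rot: [0.0, -0.107, 0.994, 0.0]
wrist_force: [-0.4, 0.4, -1.4]
width: 0.254
```

```bash
python3 go.py .509 -.3005 .25 102.3; cat > roll2.py <<'E'
from tgt import *
o=env.observe(); b=o["tool_pos"]+off; print("bend",b.round(4))
D=grab("scene"); p=pts(D); I=D["img"]; c=np.stack([(p-b)@x,(p-b)@y,(p-b)@z],-1)*1000
m=(D["depth"]>0)&(I.max(-1)<60)&(abs(c[...,0])<60)&(abs(c[...,1])<60)&(c[...,2]>-70)&(c[...,2]<40)
q=c[m]; print(len(q),"rel bend (x,y,z) pct",np.percentile(q,[3,50,97],axis=0).round(1).tolist(),"abs zmin",p[m][:,2].min() if len(q) else 0)
E
python3 roll2.py
```

```text
t 13.35 pos [ 0.5085 -0.3007  0.4136] jaw 102.27 F [-0.4  0.4 -1.4] w 0.254 units [-1.700e-02  3.000e-03  5.453e+00] yaw -0.006
bend [ 0.5077 -0.3013  0.2471]
504 rel bend (x,y,z) pct [[-30.9, -1.6, -34.0], [-9.7, 4.5, 6.2], [25.6, 18.9, 22.6]] abs zmin 0.2086609565762786
```

Call:
{"api": "step_arm", "payload": {
  "moves": [15, 0, 0, 0.15, 0, 15, 0, 0, 0.4, 0, 15, 0, 0, 0.8, 0, 15, 0, 0, 1.3, 0, 15, 0, 0, 1.8, 0, 15, 0, 0, 2.3, 0, 15, 0, 0, 2.8, 0, 15, 0, 0, 3.3, 0, 15, 0, 0, 3.8, 0, 15, 0, 0, 4.3, 0, 15, 0, 0, 4.7, 0, 15, 0, 0, 5, 0]
}}

```text
time_s: 14.4
tool_pos: [0.5082, -0.2996, 0.2618]
tcp_rot: [-0.001, -0.107, 0.994, 0.001]
wrist_force: [-0.2, 0.2, -1.4]
width: 0.249
```

Call:
{"api": "step_arm", "payload": {
  "moves": [15, 0, 0, 0.25, 0, 15, 0, 0, 0.45, 0, 15, 0, 0, 0.6, 0, 15, 0, 0, 0.72, 0, 15, 0, 0, 0.82, 0, 15, 0, 0, 0.9, 0, 15, 0, 0, 0.9, 0, 15, 0, 0, 0.9, 0]
}}

```text
time_s: 15.07
tool_pos: [0.5087, -0.3005, 0.2368]
tcp_rot: [0.0, -0.107, 0.994, -0.0]
wrist_force: [-0.7, -0.4, -1.3]
width: 0.25
```

```bash
python3 roll2.py
```

```text
bend [ 0.5079 -0.3011  0.0703]
347 rel bend (x,y,z) pct [[-30.7, 1.1, -33.5], [-9.9, 5.1, 8.3], [25.1, 19.6, 23.3]] abs zmin 0.03186046396333394
```

Call:
{"api": "step_arm", "payload": {
  "moves": [15, 0, 0, 0.1, 0, 15, 0, 0, 0.2, 0, 15, 0, 0, 0.3, 0, 15, 0, 0, 0.38, 0, 15, 0, 0, 0.44, 0, 15, 0, 0, 0.5, 0, 15, 0, 0, 0.55, 0, 15, 0, 0, 0.6, 0, 15, 0, 0, 0.65, 0, 15, 0, 0, 0.7, 0, 15, 0, 0, 0.75, 0, 15, 0, 0, 0.8, 0]
}}

```text
time_s: 16.12
tool_pos: [0.5087, -0.3005, 0.2125]
tcp_rot: [0.0, -0.107, 0.994, -0.0]
wrist_force: [1.0, -0.2, -1.0]
width: 0.253
```

```bash
python3 roll2.py
```

```text
bend [ 0.5079 -0.3011  0.046 ]
337 rel bend (x,y,z) pct [[-31.5, 0.1, -32.0], [-9.3, 4.5, 11.0], [24.2, 19.4, 25.0]] abs zmin 0.008637592357274291
```

Call:
{"api": "step_arm", "payload": {
  "moves": [15, 0, 0, 0.07, 0, 15, 0, 0, 0.14, 0, 15, 0, 0, 0.21, 0, 15, 0, 0, 0.28, 0, 15, 0, 0, 0.35, 0, 15, 0, 0, 0.42, 0, 15, 0, 0, 0.48, 0, 15, 0, 0, 0.5, 0, 15, 0, 0, 0.5, 0]
}}

```text
time_s: 16.92
tool_pos: [0.5085, -0.3004, 0.1974]
tcp_rot: [-0.0, -0.107, 0.994, 0.0]
wrist_force: [0.3, -0.2, -0.3]
width: 0.251
```

```bash
python3 roll2.py; python3 -c "
import cv2;from h import *
D=grab('scene');cv2.imwrite('pics/s6.png',cv2.resize(D['img'][230:370,120:280,::-1],None,fx=4,fy=4,interpolation=cv2.INTER_CUBIC))"
```

```text
bend [ 0.5077 -0.301   0.0309]
321 rel bend (x,y,z) pct [[-31.6, 1.7, -17.2], [-11.7, 4.6, 23.6], [24.8, 18.8, 39.1]] abs zmin 0.008378968470367053
```

View pics/s6.png

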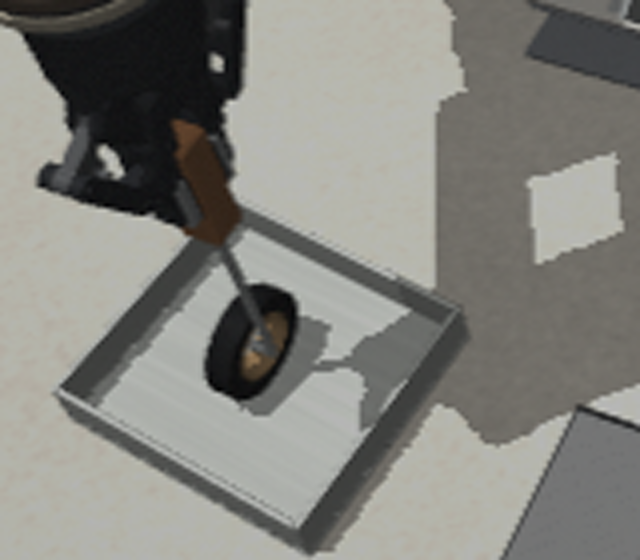

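Call:
{"api": "step_arm", "payload": {
  "moves": [15, -0.07, 0, 0, 0, 15, -0.15, 0, 0, 0, 15, -0.25, 0, 0, 0, 15, -0.37, 0, 0, 0, 15, -0.5, 0, 0, 0, 15, -0.65, 0, 0, 0, 15, -0.8, 0, 0, 0, 15, -0.95, 0, 0, 0, 15, -1.1, 0, 0, 0, 15, -1.2, 0, 0, 0, 15, -1.25, 0, 0, 0, 15, -1.25, 0, 0, 0]
}}

```text
time_s: 18.02
tool_pos: [0.5456, -0.2924, 0.1975]
tcp_rot: [0.0, -0.107, 0.994, -0.0]
wrist_force: [-0.2, -0.2, 0.1]
width: 0.249
```

```bash
python3 roll2.py
```

```text
bend [ 0.5448 -0.293   0.031 ]
343 rel bend (x,y,z) pct [[-31.7, 39.7, -16.7], [-9.2, 42.9, 26.7], [25.0, 56.4, 39.6]] abs zmin 0.006281619252196977
```

Call:
{"api": "step_arm", "payload": {
  "moves": [15, 0, 0, -0.5, 0, 15, 0, 0, -1.4, 0, 15, 0, 0, -2.4, 0, 15, 0, 0, -3.4, 0, 15, 0, 0, -4.4, 0, 15, 0, 0, -5.4, 0, 15, 0, 0, -6.4, 0, 15, 0, 0, -7.1, 0, 15, 0, 0, -7.5, 0, 15, 0, 0, -7.5, 0]
}}

```text
time_s: 18.9
tool_pos: [0.5458, -0.293, 0.4257]
tcp_rot: [0.002, -0.107, 0.994, -0.001]
wrist_force: [-0.8, -1.0, -0.7]
width: 0.25
```

```bash
python3 go.py .4941 .2375 .42 91.29; python3 - <<'E'
from tgt import *
D=grab("scene"); p=pts(D); I=D["img"]
m=(D["depth"]>0)&(I.max(-1)<60)&(abs(p[...,0]-.5)<.08)&(abs(p[...,1]+.3)<.07)&(p[...,2]>.006)&(p[...,2]<.09)
print(m.sum(),np.percentile(p[m],[2,50,98],axis=0).round(3).tolist())
E
```

```text
t 18.90 pos [ 0.5458 -0.293   0.4257] jaw 102.28 F [-0.8 -1.  -0.7] w 0.250 units [-2.076 17.647  0.141] yaw 2.198
366 [[0.488, -0.335, 0.012], [0.502, -0.311, 0.057], [0.51, -0.276, 0.071]]
```

Call:
{"api": "step_arm", "payload": {
  "moves": [15, -0.1, 0.4, 0, 0, 15, -0.2, 1.2, 0, 0.2, 15, -0.3, 2.2, 0, 0.4, 15, -0.4, 3.2, 0, 0.6, 15, -0.5, 4.2, 0, 0.8, 15, -0.6, 5.2, 0, 1, 15, -0.7, 6.2, 0, 1.2, 15, -0.8, 7.2, 0, 1.4, 15, -0.9, 8.2, 0, 1.6, 15, -1.1, 9.2, 0, 1.8, 15, -1.2, 10.2, 0, 2, 15, -1.3, 11.2, 0, 2.2]
}}

```text
time_s: 19.95
tool_pos: [0.5105, 0.046, 0.421]
tcp_rot: [-0.001, -0.011, 1.0, 0.0]
wrist_force: [0.2, 0.3, -0.7]
width: 0.25
```

```bash
python3 go.py .4941 .2375 .42 91.29
```

```text
t 19.95 pos [0.5105 0.046  0.421 ] jaw 91.24 F [ 0.2  0.3 -0.7] w 0.250 units [0.408 6.394 0.036] yaw -0.009
```

Call:
{"api": "step_arm", "payload": {
  "moves": [15, 0.06, 1, 0, 0, 15, 0.12, 2, 0, 0, 15, 0.18, 3, 0, 0, 15, 0.25, 4, 0, 0, 15, 0.3, 4.9, 0, 0, 15, 0.35, 5.6, 0, 0, 15, 0.4, 6, 0, 0, 15, 0.4, 6.2, 0, 0, 15, 0.4, 6.2, 0, 0, 15, 0.4, 6.2, 0, 0]
}}

```text
time_s: 20.78
tool_pos: [0.4955, 0.2292, 0.4221]
tcp_rot: [-0.0, -0.011, 1.0, -0.0]
wrist_force: [0.1, -0.9, -1.0]
width: 0.247
```

```bash
cat > hk.py <<'E'
from hook import *
# hook axis and wood relative to TCP, seen by scene camera
t=env.observe()["tool_pos"]; Q=[]
for k in range(3):
    D,q=shaft("scene",t,-.15,-.05); Q.append(q-t)
q=np.vstack(Q)+[-.0014,.002,0]   # surface -> axis, away from camera
print(len(q)); 
for a in(-.14,-.11,-.08,-.05): w=q[abs(q[:,2]-a)<.015]; print(a,len(w),np.median(w,0).round(4) if len(w) else "")
E
python3 hk.py; python3 go.py .4941 .2475 .2204 91.29
```

```text
229
-0.14 55 [-0.0008 -0.0005 -0.1385]
-0.11 57 [-0.0008 -0.0005 -0.1099]
-0.08 87 [-0.0004 -0.0002 -0.0786]
-0.05 30 [-0.0016 -0.001  -0.057 ]
t 20.93 pos [0.4958 0.2287 0.4225] jaw 91.22 F [ 0.8  0.1 -0.9] w 0.247 units [0.043 0.629 6.738] yaw -0.013
```

Call:
{"api": "step_arm", "payload": {
  "moves": [15, 0.04, 0.6, 0.5, 0, 15, 0.04, 0.6, 1.3, 0, 15, 0.04, 0.6, 2.2, 0, 15, 0.04, 0.6, 3.1, 0, 15, 0.04, 0.6, 4, 0, 15, 0.04, 0.6, 4.9, 0, 15, 0.04, 0.6, 5.7, 0, 15, 0.04, 0.6, 6.3, 0, 15, 0.04, 0.6, 6.6, 0, 15, 0.04, 0.6, 6.7, 0, 15, 0.04, 0.6, 6.7, 0]
}}

```text
time_s: 21.85
tool_pos: [0.4942, 0.2473, 0.2216]
tcp_rot: [-0.0, -0.011, 1.0, -0.0]
wrist_force: [0.2, 0.2, -0.4]
width: 0.251
```

```bash
python3 go.py .4925 .3195 .2204 91.29
```

```text
t 21.85 pos [0.4942 0.2473 0.2216] jaw 91.25 F [ 0.2  0.2 -0.4] w 0.251 units [0.005 2.406 0.039] yaw -0.007
```

Draw in along the slot (14 mm slot, 6 mm shaft, known path).

Call:
{"api": "step_arm", "payload": {
  "moves": [15, 0, 0.2, 0, 0, 15, 0, 0.5, 0, 0, 15, 0, 0.8, 0, 0, 15, 0, 1.1, 0, 0, 15, 0, 1.4, 0, 0, 15, 0, 1.7, 0, 0, 15, 0, 2, 0, 0, 15, 0, 2.25, 0, 0, 15, 0, 2.4, 0, 0, 15, 0, 2.4, 0, 0, 15, 0, 2.4, 0, 0]
}}

```text
time_s: 22.77
tool_pos: [0.4923, 0.3198, 0.2215]
tcp_rot: [-0.0, -0.012, 1.0, -0.0]
wrist_force: [-0.3, -0.2, -0.4]
width: 0.249
```

```bash
python3 go.py .4925 .3195 .2004 91.29
```

```text
t 22.77 pos [0.4923 0.3198 0.2215] jaw 91.32 F [-0.3 -0.2 -0.4] w 0.249 units [-0.006 -0.012  0.703] yaw 0.006
```

Call:
{"api": "step_arm", "payload": {
  "moves": [15, 0, 0, 0.15, 0, 15, 0, 0, 0.3, 0, 15, 0, 0, 0.45, 0, 15, 0, 0, 0.55, 0, 15, 0, 0, 0.62, 0, 15, 0, 0, 0.67, 0, 15, 0, 0, 0.67, 0, 15, 0, 0, 0.67, 0]
}}

```text
time_s: 23.43
tool_pos: [0.4925, 0.3197, 0.2015]
tcp_rot: [-0.0, -0.011, 1.0, -0.0]
wrist_force: [0.1, 0.2, -0.8]
width: 0.251
```

Call:
{"api": "step_arm", "payload": {
  "moves": [15, 0, 0, 0.03, 0, 15, 0, 0, 0.05, 0, 15, 0, 0, 0.07, 0, 15, 0, 0, 0.07, 0, 15, 0, 0, 0.07, 0]
}}

```text
time_s: 23.85
tool_pos: [0.4926, 0.3199, 0.2004]
tcp_rot: [0.0, -0.011, 1.0, 0.0]
wrist_force: [-3.5, -3.2, 12.4]
width: 0.252
```

Call:
{"api": "step_arm", "payload": {
  "moves": [24, 0, 0, 0, 0, 26, 0, 0, 0, 0, 30, 0, 0, 0, 0, 40, 0, 0, 0, 0, 55, 0, 0, 0, 0, 70, 0, 0, 0, 0, 70, 0, 0, 0, 0, 70, 0, 0, 0, 0]
}}

```text
time_s: 24.52
tool_pos: [0.4924, 0.3197, 0.1994]
tcp_rot: [-0.0, -0.011, 1.0, -0.0]
wrist_force: [-0.1, -0.2, 0.2]
width: 0.819
```

```bash
python3 go.py .4925 .3195 .35 91.29
```

```text
t 24.52 pos [0.4924 0.3197 0.1994] jaw 91.29 F [-0.1 -0.2  0.2] w 0.819 units [-2.000e-03 -8.000e-03 -5.021e+00] yaw 0.0
```

Call:
{"api": "step_arm", "payload": {
  "moves": [70, 0, 0, -0.2, 0, 70, 0, 0, -0.6, 0, 70, 0, 0, -1.2, 0, 70, 0, 0, -2, 0, 70, 0, 0, -3, 0, 70, 0, 0, -4, 0, 70, 0, 0, -5, 0, 70, 1, 1, -5, 0, 70, 2, 2, -5, 0, 70, 3, 3, -5, 0, 70, 3, 3, -5, 0, 70, 3, 3, -5, 0]
}}

```text
time_s: 25.52
tool_pos: [0.3987, 0.4091, 0.35]
tcp_rot: [0.0, -0.013, 1.0, 0.0]
wrist_force: [-0.2, -0.2, 0.1]
width: 0.82
```

```bash
python3 - <<'E'
from h import *
D=grab("scene","pics/end.png"); r=lambda i,k:cv2.resize(i,None,fx=k,fy=k,interpolation=cv2.INTER_CUBIC)
i=cv2.imread("pics/end.png"); A=r(i[90:200,280:390],4); C=r(i[270:370,125:245],3)
c=np.zeros((600,800,3),np.uint8); c[:440,:440]=A; c[:300,440:800]=C; c[320:600,440:800]=cv2.resize(i[130:370,180:480],(360,280)); cv2.imwrite("pics/endm.png",c)
S=dict(np.load("scene0.npz"))
rgb=lambda d:d["img"].astype(int)
for d in (S,D):
    m=(rgb(d)[...,0]-rgb(d)[...,2]>40); m[:90]=0;m[140:]=0;m[:,:312]=0;m[:,335:]=0
    p=pts(d)[m]; print("handle",m.sum(),np.median(p,0).round(4),np.percentile(p[:,2],[2,98]).round(4), np.argwhere(m).mean(0).round(2))
p=pts(D);I=D["img"]; m=(D["depth"]>0)&(I.max(-1)<60)&(abs(p[...,0]-.5)<.08)&(abs(p[...,1]+.3)<.07)&(p[...,2]>.006)&(p[...,2]<.09)
print("roll",m.sum(),np.percentile(p[m],[2,50,98],axis=0).round(3).tolist()); print(env.observe()["wrist_force"])
E
```

```text
handle 37 [0.4934 0.3163 0.2464] [0.1754 0.4328] [110.89 323.97]
handle 38 [0.4912 0.3167 0.2459] [0.0021 0.2491] [110.82 324.05]
roll 386 [[0.421, -0.362, 0.012], [0.502, -0.312, 0.056], [0.51, -0.277, 0.071]]
[ 0.27851438 -0.24076044 -0.19802246]
```

View pics/endm.png

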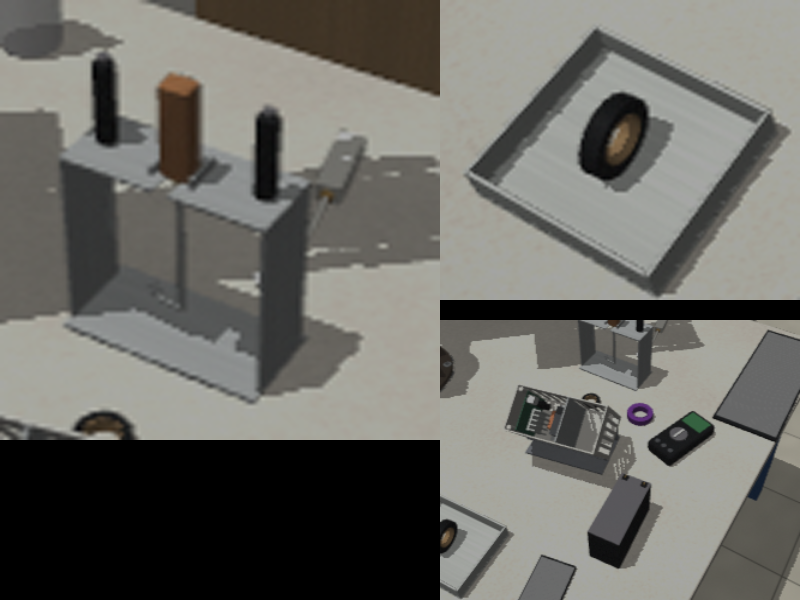

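The picture shows the hook upright between the cheeks of its slot (crop 180,130), and the roll standing in the tray (crop 615,135). The battery, multimeter and phone are where they were, and the robot is clear of everything. I'll hand in.

```bash
python3 -c "
from cell import env
print(env.finish_job())"
```

```text
the job is handed in; nothing more can be done
None
```

The roll is out of the bay and standing on edge in the parts tray. The wooden hook hangs upright in its original slot. I handed the job in at about 25.6 s of the 70 s allowed, and no verdict was reported.

**What I did:** I gripped the wooden hook by its handle and put its toe through the hole of the large black roll. I lifted the roll out along the bay and lowered it slowly until it stood on the tray floor. Then I drew the toe out and hung the hook back, pressing it down until it touched the seat.

**Last checks:**
- **Hook:** The handle shows in the same place in the image as before (within 0.1 pixel). The gripper was also at the same height (0.2004 m) when the hook touched down as when it was first gripped, so the hook is fully down.
- **Roll:** It still stood where I set it, about (0.50, -0.31), well inside the tray walls.
- **Bystanders:** The battery, multimeter and phone look unmoved in the last picture; I did not measure them.
- **Robot:** It touched nothing at the end, with the wrist force near zero.

**Small disagreements:**
- **Rim contact:** While I threaded the toe, the handle's lower end rested lightly on the bay's high rim (up to about 7 N), since the clearance there was nearly nil.
- **Shaft tilt:** An early reading suggested the hook was tilted by about 3 degrees. Later readings showed it straight, so I put the first one down to toe points in the sample.

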